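# Load the insert on the index fixture and hold its index plunger out

## Robot

A 7-joint arm with a two-finger parallel gripper is mounted at the origin on the work surface. World frame = base frame: x ahead of the robot, y to its left, z up, the work surface at z = 0. Lengths are in m, angles in rad, forces in N, time in s.
With the tool pointing down it reaches from about 0.4 to 0.85 m from the base axis. Payload 4.5 kg.
Tool frame: the origin (TCP) lies midway between the tips of the shut fingers; the grasp point (between the pads) lies 19 mm behind it (robot.hold_point_z is the distance from the TCP to the grasp point, in m); z points along the fingers, x is the direction in which the jaws open and shut, and the axes are right-handed (so a half turn about z gives the same grasp; the last joint's range is limited). The gripper opens to 88 mm and grips with 3 to 60 N. Pads are 18 mm wide; open, the fingers measure 123 mm over their backs; the gripper's body (75 mm by 187 mm) begins 45 mm behind the grasp point.
Start: joints at [1.146, 0.689, -0.195, 1.565, 0.157, 0.902, -0.215], TCP at [0.277, -0.56, 0.239] pointing down, gripper open.
Joint ranges: [-3.01, 3.01], [-0.46, 2.08], [-1.47, 1.51], [0.13, 2.56], [-1, 4.14], [0.04, 2.09], [-2.66, 2.66]. Speed limits (rad/s): [2.57, 2.57, 3.14, 3.14, 3.14, 3.14, 3.14].

## Interface

Orientations are given as a unit quaternion [w, x, y, z].
In Python, from bench import robot gives the robot as it stands.
- The arm moves only by the tool send_rows, never from a script. Its arguments are lists of equal length, an entry for each row: "slide": the shift along the world's x, y, z in cm, a list of three; "roll": the turn about the world's z in degrees. A call has 1 to 5 rows; each row shifts and turns the commanded pose from where the row before left it; what a row does not reach is not made up. A row lasts 1/8 s, in which the tool goes at most 62.5 mm and 10.7 degrees, less where a joint would pass 70% of its speed; a pose out of reach is approached as far as the arm can. A call with a gripper value outside its range is refused whole. "hand" is the closure, from -1 (fully open) to 1 (shut), set as the call begins (left out, the last holds). The fingers move at their own pace and stop on an object; "grip_force" is the grip in N (left out, the last holds). Time passes only in rows, so rows that do not move let the fingers close. It gives the time, the measured TCP pose, the force and the opening at its end, in the units of the state.
- robot.get_obs(): the state, without advancing time (a new reading comes with each control period).
- robot.grab_frame(name): name is "scene" or "top"; returns a dict with "color" (480x640x3 uint8, red, green, blue), "z_map" (480x640 float32, m along the optical axis (not along the pixel's ray), 0 where there is no reading), "intrinsics" (3x3 intrinsics, pixels), "rvec" (rotation vector, rad) and "tvec" (3), from world to camera coordinates, as OpenCV has them. Camera axes: x right, y down, z forward; pixel columns grow to the right and rows downward; lengths in m; the calibration is good to about 2 mm. A picture is of the moment at which its call begins.
- robot.hand_in(): hands the job in, once; it reports no verdict.
The state is a dict: "clock": time; "q": joint angles; "joint_velocities": joint speeds; "joint_efforts": joint torques, N m; "tcp_pos": TCP position; "ee_rot": TCP orientation; "wrist_force": force on the tool from outside, world axes, zero at the start; "wrist_torque": the same for the moment, N m; "grip_width": finger opening in m.
Only numpy, scipy, OpenCV 4.12 (cv2) and the standard library are available. Lean on these libraries where they do the work, as an engineer would, in place of code of your own. Each camera call takes 0.05 s, during which the arm holds its last target. There are 200 camera calls.

## Task

Lower the slotted aluminium insert, without dropping it, astride the narrow blue rib of the index fixture, so that it sits fully down, level and centred along the rib, and let go of it while the red-knobbed index plunger is still in its hole. Then pull the red knob straight up until the sprung plunger is fully back and clear of its seat, and finish while still gripping it there, so that the fitter can turn the disc. Leave the insert sitting on the rib and all the other things on the bench where they are.

Things in the scene. Friction and masses are not known exactly. Their poses are not given: they have to be found in the camera images.
- saddle: aluminium insert: inverted-U block 60 (its x) x 40 (y) x 38 mm tall (z), about 0.2 kg; a slot 16 mm wide and 16 mm deep runs along its x through the underside, between 12 mm legs; two black dots on top. Both ends alike. Starts standing on its legs on the bench at the robot's right, in one of three places shared with steel block and bush. Origin: centre of its underside (foot level)
- fixture: index fixture, fixed: green base 235 (its x, -90 to +145) x 180 x 12 mm, on it a steel disc, 170 mm diameter, top 34 mm above the bench, that stays still. Origin: on the bench under the disc's centre; z up, x towards the plunger. Brass seat bushes 72 mm from the centre; the plunger's stands 8 mm proud. A dark bracket (34 mm wide in y, top 72 mm above bench) reaches in from +x over it
- rib_top (a point): centre of the top face of the blue rib standing at the disc's centre: 10 mm wide (fixture's y), 70 mm long (fixture's x), top 74 mm above the bench, 40 mm above the disc; axes as the fixture's. When seated, the insert's slot ceiling rests on this face: its origin is 16 mm below this point, its x along the rib, either way round
- knob (a point): centre of the plunger's red knob, moving with it: upright cylinder 30 mm diameter, 22 mm tall, centre 101 mm above the bench when home, 72 mm from the disc's centre along the fixture's +x. A 14 mm neck below; knob underside 18 mm above the bracket's top when home, a barrel 20 mm wide, 8 mm tall between. Its sides towards the fixture's +y and -y are free for fingers
- plunger (a joint): how far the plunger is pulled, m: 0 = home in its seat, 0.020 = fully back against its stop. Straight up. A spring pulls it home: about 7 N at the start of the pull, 14 N fully back; let go, it snaps home. Its 10 mm tip leaves the seat at 0.012.
- steel_block: plain dark steel block, 45 x 45 x 25 mm, no slot; not to be used; origin at the centre of its underside
- bush: brass tube section, 42 mm diameter, 30 mm tall, standing; not to be used; origin at the centre of its underside
- hammer: hammer lying at the far side; leave alone
- wrench: wrench lying at the far right; leave alone
- screwdriver: screwdriver lying at the near left; leave alone
- bin: empty black plastic bin, 240 x 150 x 80 mm, on the left; leave alone
- oil: yellow bottle, 52 mm diameter, 120 mm tall, at the far side; leave alone
Mind the look-alikes: they are no part of the job. There is more than one size of the saddle; the one meant has the size given above.

How it is judged:
By the outcome, as a careful person would: the job done as asked, in the order asked, and still so for the second after the job is handed in, while the arm keeps its last pose, push and grip.
It also fails if it takes over 45 s, if anything falls off the work surface, if the arm or the gripper's body presses on something with over 40 N, if the wrist force passes 120 N, or if a joint passes its speed limit or range.

## Working session

There is one attempt and no reset: what is moved stays moved. The work goes in short steps, Python scripts to look and compute and a tool call to move; the robot and the scene stay as the last step left them, time stands still between calls to the robot, and variables do not carry over. Pictures are saved under pics/ and viewed, about 8 in all and at most 12, crops included, and the job is handed in when it is done.

Besides the shell and the picture viewer there is one more tool, called after "Request:" as name([rows], argument=value, ...), one row to a line, values as JSON. send_rows: Moves the arm, as the interface text tells. Its arguments: {"type":"object","properties":{"slide":{"type":"array","items":{"type":"array","items":{"type":"number"}}},"roll":{"type":"array","items":{"type":"number"}},"hand":{"type":"number"},"grip_force":{"type":"number"}},"required":["slide","roll"]}

```bash
mkdir -p pics; cat > h.py <<'E'
import numpy as np, cv2
from bench import robot
def grab(n,save=None):
    f=robot.grab_frame(n)
    if save: cv2.imwrite(f'pics/{save}.png',f['color'][:,:,::-1]); np.savez(f'pics/{save}.npz',**f)
    return f
def load(s): return dict(np.load(f'pics/{s}.npz'))
def cloud(f):
    K=f['intrinsics'];R,_=cv2.Rodrigues(f['rvec']);t=f['tvec'].ravel()
    v,u=np.mgrid[:480,:640];z=f['z_map']
    p=np.stack([(u-K[0,2])/K[0,0]*z,(v-K[1,2])/K[1,1]*z,z],-1)
    w=(p-t)@R; w[z==0]=np.nan
    return w
def crop(f,u0,v0,w,h,s,name):
    c=f['color'][v0:v0+h,u0:u0+w,::-1]
    cv2.imwrite(f'pics/{name}.png',cv2.resize(c,None,fx=s,fy=s,interpolation=cv2.INTER_CUBIC))
E
python3 - <<'E'
from h import *
for n in('scene','top'): f=grab(n,n+'0')
a=cv2.imread('pics/scene0.png');b=cv2.imread('pics/top0.png')
print(f['intrinsics'],f['rvec'],f['tvec'],robot.get_obs(), robot.hold_point_z)
E
```

```text
[[547.08146149   0.         325.12780796]
 [  0.         547.08146149 243.12810779]
 [  0.           0.           1.        ]] [ 2.10327462 -2.14516105  0.17165724] [0.07528368 0.59560027 1.20786587] {'clock': 0.1, 'q': array([ 1.14577491,  0.68987487, -0.19453614,  1.56622036,  0.1572992 ,
        0.90250224, -0.2151164 ]), 'joint_velocities': array([-0.00182964, -0.00178097,  0.00119377, -0.00244776,  0.00107416,
       -0.00120126, -0.00085619]), 'joint_efforts': array([-4.08548454e-03, -5.28505218e+01, -1.27177019e+00, -1.53837669e+01,
       -5.25458856e-02,  1.95720015e-03,  8.42053714e-05]), 'tcp_pos': array([ 0.27652947, -0.55987488,  0.23801164]), 'ee_rot': array([-3.78306865e-04,  8.49397729e-01, -5.27752639e-01, -7.12441901e-04]), 'wrist_force': array([ 0.35891699,  0.35970132, -0.38075678]), 'wrist_torque': array([-0.03982515, -0.00700418, -0.02428988]), 'grip_width': 0.08811124542352569} 0.0187
```

View pics/top0.png

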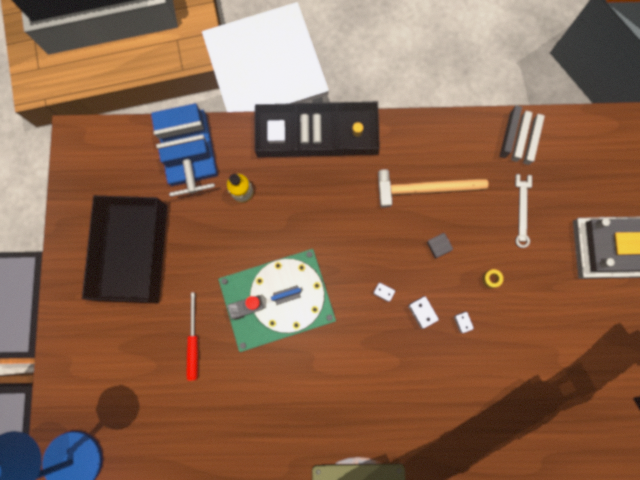

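View pics/scene0.png

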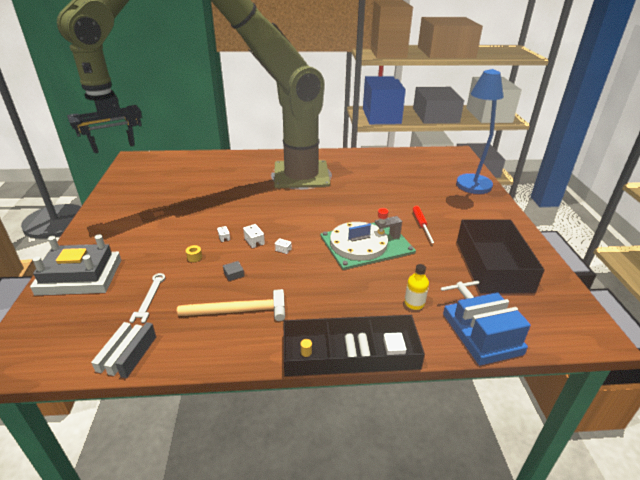

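The top picture shows three white blocks with dots: (384,292), (424,313) and (464,322). The middle one looks largest. The rib is at (287,294) and the red knob at (253,303). Next I measure the blocks' sizes and the fixture's axes.

```bash
python3 - <<'E'
from h import *
f=load('top0');w=cloud(f);hsv=cv2.cvtColor(f['color'],cv2.COLOR_RGB2HSV)
def rep(name,m):
    p=w[m];p=p[~np.isnan(p[:,0])]
    zt=np.percentile(p[:,2],95)
    q=p[p[:,2]>zt-0.006]
    r=cv2.minAreaRect((q[:,:2]*1000).astype(np.float32))
    print(name,len(q),'z',np.round(np.median(q[:,2]),4),'c',np.round(r[0],1),'size',np.round(r[1],1),'ang',round(r[2],1),'mean',np.round(q.mean(0),4))
def box(u,v,r):
    m=np.zeros((480,640),bool);m[v-r:v+r,u-r:u+r]=1;return m
for n,u,v in(('A',384,292),('B',424,313),('C',464,322),('steel',440,246)): rep(n,box(u,v,20)&(w[...,2]>0.012))
h,s,vv=hsv[...,0].astype(int),hsv[...,1],hsv[...,2]
F=box(278,300,65)
rep('rib',F&(h>100)&(h<130)&(s>100)&(w[...,2]>.06))
rep('knob',F&((h<8)|(h>172))&(s>140)&(w[...,2]>.09))
rep('brk',box(240,308,18)&(w[...,2]>.055)&(w[...,2]<.085)&(s<100))
m=F&(abs(w[...,2]-.034)<.006)&(s<60)
p=w[m][:,:2]*1000;(c,r)=cv2.minEnclosingCircle(p.astype(np.float32));print('disc',c,r,p.mean(0),np.median(w[m][:,2]))
m=F&(h>60)&(h<95)&(s>80); p=w[m][:,:2]*1000; print('base',cv2.minAreaRect(p.astype(np.float32)),np.median(w[m][:,2]))
a=cv2.resize(f['color'][270:345,355:490,::-1],None,fx=5,fy=5,interpolation=cv2.INTER_CUBIC)
b=cv2.resize(f['color'][240:360,210:350,::-1],None,fx=4,fy=4,interpolation=cv2.INTER_CUBIC)
cv2.imwrite('pics/c1.png',cv2.resize(np.vstack([a,cv2.copyMakeBorder(b,0,0,0,675-560,0)]),None,fx=.7,fy=.7))
E
```

```text
A 154 z 0.0253 c [484.3 -71. ] size [40.  26.2] ang 61.6 mean [ 0.4844 -0.071   0.0255]
B 393 z 0.037 c [ 435.1 -158.5] size [60.  40.5] ang 28.5 mean [ 0.4353 -0.1582  0.0373]
C 153 z 0.0248 c [ 411.1 -251.7] size [39.9 26.3] ang 19.9 mean [ 0.4107 -0.2514  0.0251]
steel 262 z 0.0249 c [ 591.7 -206.6] size [44.3 45.2] ang 24.0 mean [ 0.592  -0.2064  0.025 ]
rib 95 z 0.0736 c [480.5 153.9] size [ 9.2 63.8] ang 17.2 mean [0.4804 0.1535 0.0736]
knob 108 z 0.1113 c [459.1 222.8] size [27.7 26. ] ang 79.5 mean [0.4594 0.2227 0.1116]
brk 243 z 0.0713 c [452.1 247.7] size [34.  67.3] ang 17.3 mean [0.4476 0.2577 0.0717]
disc (474.29144287109375, 170.59664916992188) 102.43871307373047 [479.78194886 150.82025673] 0.03308365471205757
base ((473.3929138183594, 180.4539794921875), (174.8397674560547, 229.25460815429688), 16.732133865356445) nan
```

View pics/c1.png

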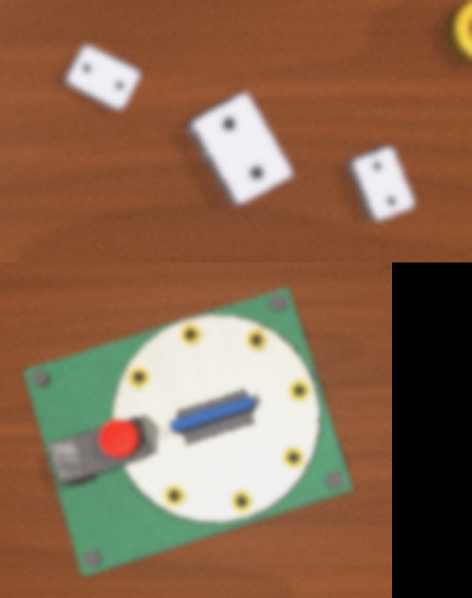

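The middle block B measures 60 x 40 x 37 mm, so it is the saddle. A and C measure 40 x 26 x 25 mm and are the undersized look-alikes, and the crop agrees. B is centred at (435.2, -158.5) mm with its long axis at 28.5°. The rib centre is about (481, 154) mm, and rib-to-knob is 72 mm along 107.2°, as it should be. The jaws go from -63.7° to -61.5°, across the saddle's 40 mm width.

Request:
send_rows([
  [1.8,4.4,0],
  [1.8,4.5,0],
  [1.8,4.5,-1],
  [1.8,4.5,-1],
  [1.8,4.5,-1],
], roll=[0,0,0,1,1.2], hand=-1)

```text
clock: 0.72
tcp_pos: [0.3671, -0.3348, 0.2083]
ee_rot: [-0.0, 0.859, -0.511, -0.0]
wrist_force: [1.2, -1.4, -0.2]
grip_width: 0.0881
```

Request:
send_rows([
  [1.8,4.5,-1],
  [1.8,4.5,-2],
  [1.8,4.5,-2],
  [1.47,4.24,-2],
  [0,0,0],
], roll=[0,0,0,0,0])

```text
clock: 1.35
tcp_pos: [0.4362, -0.1544, 0.1374]
ee_rot: [-0.001, 0.861, -0.508, -0.002]
wrist_force: [-1.1, -0.6, 0.6]
grip_width: 0.0882
```

Request:
send_rows([
  [0,0,-4],
  [0,0,-3],
  [0,0,0],
], roll=[0,0,0])

```text
clock: 1.72
tcp_pos: [0.4341, -0.1597, 0.0676]
ee_rot: [0.001, 0.859, -0.512, -0.002]
wrist_force: [0.4, 0.2, 1.1]
grip_width: 0.0877
```

Request:
send_rows([
  [0.05,0.1,-2.5],
  [0,0,-2.2],
  [0,0,-1.1],
  [0,0,0],
  [0,0,0],
], roll=[0,0,0,0,0])

```text
clock: 2.35
tcp_pos: [0.4384, -0.1594, 0.0134]
ee_rot: [0.0, 0.859, -0.512, -0.001]
wrist_force: [-0.9, -0.2, 0.7]
grip_width: 0.088
```

Request:
send_rows([
  [0,0,0],
  [0,0,0],
  [0,0,0],
  [0,0,0],
  [0,0,0],
], roll=[0,0,0,0,0], hand=1, grip_force=30)

```text
clock: 2.98
tcp_pos: [0.4377, -0.1585, 0.0123]
ee_rot: [0.0, 0.859, -0.511, -0.002]
wrist_force: [-1.5, 1.7, 0.5]
grip_width: 0.0399
```

Request:
send_rows([
  [0,0,2],
  [0,0,4],
  [0,0,5],
  [0,0,3],
  [0,0,0],
], roll=[0,0,0,0,0])

```text
clock: 3.6
tcp_pos: [0.4389, -0.1591, 0.1538]
ee_rot: [-0.0, 0.859, -0.512, 0.0]
wrist_force: [0.4, -0.7, -2.9]
grip_width: 0.0397
```

```bash
python3 - <<'E'
from h import *
f=grab('scene','s1');o=robot.get_obs();print(o['tcp_pos'],o['grip_width'],o['wrist_force'])
crop(f,170,130,200,150,4,'s1c')
E
```

```text
[ 0.43798044 -0.15884161  0.15250656] 0.039749249931036464 [-0.41000124  0.22381636 -1.99022773]
```

View pics/s1c.png

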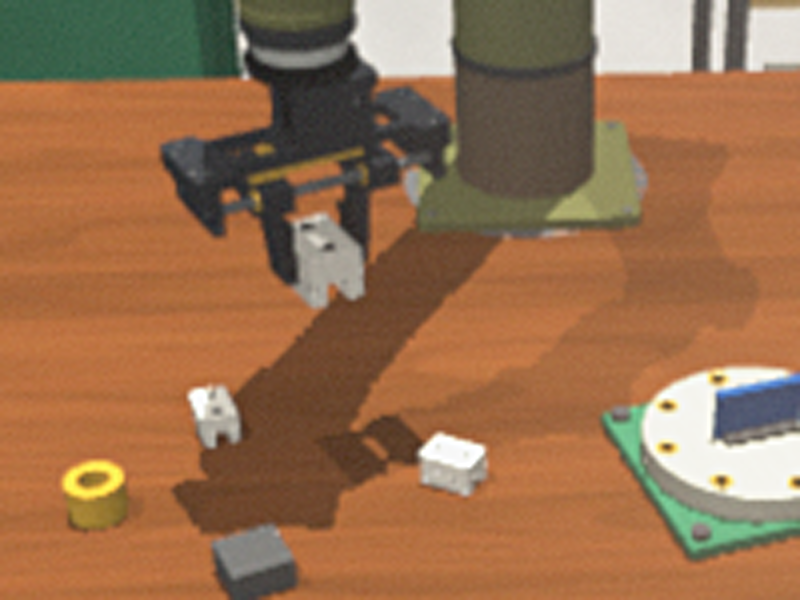

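The picture shows the saddle held level in the jaws with its slot open below (crop about 330,260). The look-alikes are untouched. I carry it over, turning +78.7°.

Request:
send_rows([
  [0.4,3.5,0],
  [0.5,4,0],
  [0.5,4,0],
  [0.5,4,0],
  [0.5,4,0],
], roll=[8.7,9,9,9,9])

```text
clock: 4.28
tcp_pos: [0.4607, 0.0375, 0.1505]
ee_rot: [0.002, 0.99, -0.143, -0.003]
wrist_force: [0.5, -0.8, -3.4]
grip_width: 0.0398
```

Request:
send_rows([
  [0.5,4,0],
  [0.5,4,0],
  [0.5,3,0],
  [0.3,1,0],
  [0,0,0],
], roll=[9,9,9,7,0])

```text
clock: 4.9
tcp_pos: [0.4789, 0.1569, 0.1504]
ee_rot: [0.001, 0.989, 0.15, -0.003]
wrist_force: [-0.2, 0.0, -3.7]
grip_width: 0.0399
```

Request:
send_rows([
  [0,0,0],
  [0,0,0],
], roll=[0,0])

```text
clock: 5.15
tcp_pos: [0.4796, 0.1552, 0.1518]
ee_rot: [0.002, 0.989, 0.148, -0.002]
wrist_force: [-0.2, 0.8, -2.1]
grip_width: 0.0397
```

Request:
send_rows([
  [0.05,0.05,-2.5],
  [0,0,-2],
  [0,0,-1],
  [0,0,0],
  [0,0,0],
], roll=[0,0,0,0,0])

```text
clock: 5.78
tcp_pos: [0.4809, 0.157, 0.0979]
ee_rot: [0.001, 0.989, 0.149, -0.001]
wrist_force: [0.7, 0.5, -3.7]
grip_width: 0.0399
```

```bash
python3 - <<'E'
from h import *
f=grab('scene','s2');g=grab('top','t2');o=robot.get_obs();print(o['tcp_pos'],o['grip_width'],o['wrist_force'])
a=cv2.resize(f['color'][170:280,310:420,::-1],None,fx=5,fy=5,interpolation=cv2.INTER_CUBIC)
b=cv2.resize(g['color'][250:350,215:265+80,::-1],None,fx=2,fy=2)
cv2.imwrite('pics/s2c.png',a)
w=cloud(f)
# white saddle points above rib level, in the fixture frame
C=np.array([.481,.1538]);a=np.radians(107.2);X=np.array([np.cos(a),np.sin(a)]);Y=np.array([-X[1],X[0]])
d=w[...,:2]-C;fx=d@X*1000;fy=d@Y*1000
hsv=cv2.cvtColor(f['color'],cv2.COLOR_RGB2HSV);h,s,v=[hsv[...,i].astype(int) for i in range(3)]
z=w[...,2]*1000
m=(s<60)&(v>100)&(z>76)&(z<122)&(abs(fx)<45)&(abs(fy)<35)
q=np.stack([fx[m],fy[m],z[m]],1);print(len(q),np.percentile(q,[1,5,50,95,99],axis=0).round(1))
r=(h>100)&(h<130)&(s>100)&(z>45)&(z<80)&(abs(fx)<60)&(abs(fy)<35)
q=np.stack([fx[r],fy[r],z[r]],1);print(len(q),np.percentile(q,[1,5,50,95,99],axis=0).round(1))
E
```

```text
[0.48091501 0.15696616 0.09797914] 0.039729586987415806 [ 0.08942966 -1.13318964 -1.91153646]
178 [[-26.5 -31.1  86. ]
 [-25.7 -25.2  87.8]
 [-15.8 -20.9 104.2]
 [ 30.   13.1 120.6]
 [ 32.6  21.1 121.7]]
44 [[-30.9 -11.8  48.4]
 [-30.4  -9.8  49.5]
 [-13.2  -7.1  66. ]
 [ 29.8  -2.8  74.3]
 [ 31.5  -0.5  75.3]]
```

View pics/s2c.png

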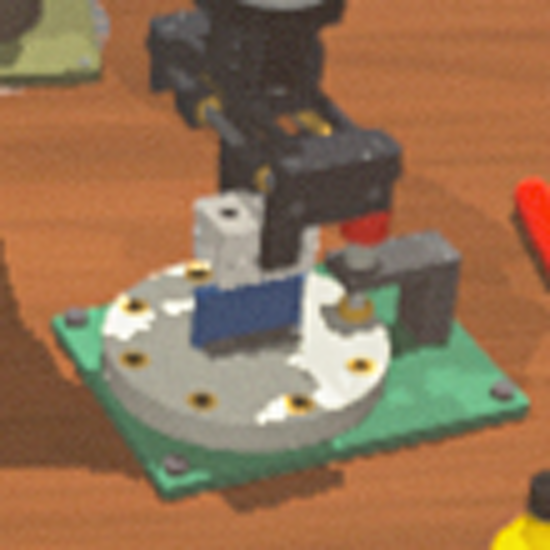

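The crop shows the saddle just above the rib with its slot over it and lined up with it. The knob and bracket are clear of the gripper. I lower it in small steps and watch the force.

Request:
send_rows([
  [-0.05,-0.1,-0.7],
  [0,0,-0.7],
  [0,0,0],
  [0,0,0],
], roll=[0,0,0,0])

```text
clock: 6.38
tcp_pos: [0.4799, 0.1559, 0.0832]
ee_rot: [0.001, 0.989, 0.149, -0.001]
wrist_force: [0.4, -0.2, -2.9]
grip_width: 0.0398
```

The underside is below the rib's top with no contact force, so the rib has entered the slot.

Request:
send_rows([
  [0,0,-0.5],
  [0,0,-0.5],
  [0,0,0],
  [0,0,0],
], roll=[0,0,0,0])

```text
clock: 6.88
tcp_pos: [0.4799, 0.1558, 0.0733]
ee_rot: [0.002, 0.989, 0.15, -0.001]
wrist_force: [-0.7, 0.9, -1.7]
grip_width: 0.0397
```

Request:
send_rows([
  [0,0,-0.15],
  [0,0,-0.1],
  [0,0,0],
], roll=[0,0,0])

```text
clock: 7.25
tcp_pos: [0.4799, 0.1558, 0.0708]
ee_rot: [0.002, 0.989, 0.149, -0.001]
wrist_force: [0.1, 0.1, -3.1]
grip_width: 0.0398
```

Request:
send_rows([
  [0,0,-0.1],
  [0,0,0],
], roll=[0,0])

```text
clock: 7.5
tcp_pos: [0.48, 0.1558, 0.0703]
ee_rot: [0.002, 0.989, 0.149, -0.001]
wrist_force: [-0.7, -0.8, 3.3]
grip_width: 0.0398
```

Request:
send_rows([
  [0,0,-0.1],
  [0,0,0],
], roll=[0,0])

```text
clock: 7.75
tcp_pos: [0.48, 0.1558, 0.0702]
ee_rot: [0.002, 0.989, 0.15, -0.001]
wrist_force: [-2.8, -0.8, 16.3]
grip_width: 0.0401
```

Contact comes at TCP z 0.0702, which matches the predicted 0.0703, so the saddle is seated. I ease off, let go and rise.

Request:
send_rows([
  [0,0,0.1],
  [0,0,0],
], roll=[0,0])

```text
clock: 8.0
tcp_pos: [0.48, 0.1558, 0.0703]
ee_rot: [0.002, 0.989, 0.149, -0.001]
wrist_force: [-2.0, -0.7, 7.7]
grip_width: 0.0397
```

Request:
send_rows([
  [0,0,0],
  [0,0,0],
  [0,0,0],
  [0,0,0],
  [0,0,0],
], roll=[0,0,0,0,0], hand=-1)

```text
clock: 8.62
tcp_pos: [0.4799, 0.1558, 0.0698]
ee_rot: [0.001, 0.989, 0.149, -0.001]
wrist_force: [0.2, -0.2, 0.1]
grip_width: 0.0873
```

Request:
send_rows([
  [0,0,1],
  [0,0,3],
  [0,0,4],
  [0,0,4],
  [0,0,0],
], roll=[0,0,0,0,0])

```text
clock: 9.25
tcp_pos: [0.4816, 0.1567, 0.1929]
ee_rot: [0.001, 0.989, 0.149, 0.002]
wrist_force: [0.2, -0.2, 0.0]
grip_width: 0.0879
```

Request:
send_rows([
  [-2,-4,3],
  [-4,-4,3],
  [-4,-4,0],
  [-4,-4,0],
  [0,0,0],
], roll=[0,0,0,0,0])

```text
clock: 9.88
tcp_pos: [0.3361, -0.0069, 0.2484]
ee_rot: [0.003, 0.989, 0.147, -0.005]
wrist_force: [0.3, 0.8, 0.1]
grip_width: 0.0879
```

```bash
cat > chk.py <<'E'
from h import *
def chk(n):
    f=grab('scene',n+'s');g=grab('top',n+'t');o=robot.get_obs();print(o['clock'],o['tcp_pos'],o['grip_width'],o['wrist_force'])
    a=cv2.resize(f['color'][190:280,310:420,::-1],(660,540),interpolation=cv2.INTER_CUBIC)
    b=cv2.resize(g['color'][245:355,210:345,::-1],(660,540),interpolation=cv2.INTER_CUBIC)
    cv2.imwrite(f'pics/{n}c.png',cv2.resize(np.hstack([a,b]),(800,327),interpolation=cv2.INTER_AREA))
    C=np.array([.481,.1538]);a=np.radians(107.2);X=np.array([np.cos(a),np.sin(a)]);Y=np.array([-X[1],X[0]])
    for F in(g,f):
        w=cloud(F);d=w[...,:2]-C;fx=d@X*1000;fy=d@Y*1000;z=w[...,2]*1000
        hsv=cv2.cvtColor(F['color'],cv2.COLOR_RGB2HSV);h,s,v=[hsv[...,i].astype(int) for i in range(3)]
        m=(z>91)&(z<101)&(abs(fx)<45)&(abs(fy)<35)&(s<90)
        q=np.stack([fx[m],fy[m]],1).astype(np.float32)
        if len(q)>5:
            print('saddle top',len(q),cv2.minAreaRect(q),np.median(z[m]))
            A=np.c_[q,np.ones(len(q))];print('tilt deg',np.degrees(np.linalg.lstsq(A,z[m],rcond=None)[0][:2]).round(2))
        m=((h<8)|(h>172))&(s>140)&(z>80)&(z<150)&(abs(fx-72)<30)&(abs(fy)<30)
        if m.sum()>3: print('knob',m.sum(),fx[m].mean(),fy[m].mean(),'ztop',np.percentile(z[m],[5,50,90]))
E
python3 -c "from chk import *;chk('k1')"
```

```text
9.975 [ 0.34101632 -0.00339398  0.24901679] 0.08838383152954807 [ 0.91974128  0.91735942 -0.18307072]
saddle top 486 ((0.543304443359375, 1.4909343719482422), (40.53953552246094, 60.26896286010742), 88.2558822631836) 95.16771223052532
tilt deg [-0.37 -0.03]
knob 145 71.72210756874112 0.32461267454594955 ztop [106.48388747 110.25615265 113.73122115]
saddle top 187 ((3.4682998657226562, -2.280885696411133), (45.230159759521484, 61.502845764160156), 86.48133850097656) 95.99818669139009
tilt deg [0.68 1.23]
knob 89 71.87704199161932 -9.37755146175956 ztop [ 95.70447525 109.01816976 113.46650338]
```

View pics/k1c.png

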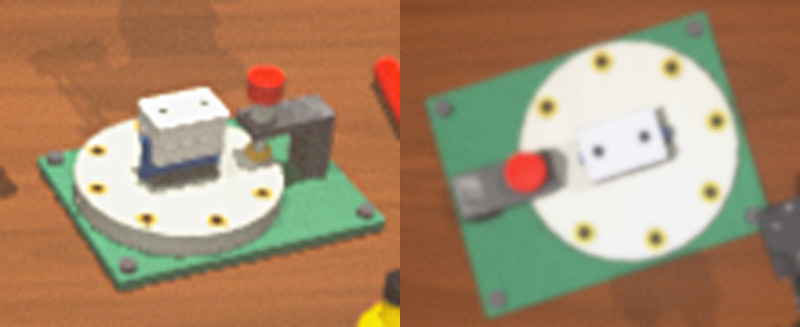

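The insert is seated: its top is at about 95–96 mm (96 expected), it is centred within about 0.5 mm along the rib, level, and within 2° of the rib's axis. The knob is home at world (0.4596, 0.2226). Now I go above the knob.

Request:
send_rows([
  [2,4,-1],
  [3,5,-1],
  [3,5,-1],
  [3,5,-1],
  [0.97,3.66,-1],
], roll=[0,0,0,0,0])

```text
clock: 10.6
tcp_pos: [0.4626, 0.2284, 0.1982]
ee_rot: [0.0, 0.989, 0.15, -0.0]
wrist_force: [0.1, -0.5, 0.6]
grip_width: 0.0884
```

Request:
send_rows([
  [0,0,0],
  [0,0,0],
  [0,0,0],
], roll=[0,0,0])

```text
clock: 10.98
tcp_pos: [0.4606, 0.2224, 0.1991]
ee_rot: [0.002, 0.989, 0.149, -0.001]
wrist_force: [0.4, 0.4, 0.1]
grip_width: 0.0879
```

Request:
send_rows([
  [-0.1,0,-4],
  [0,0,-4],
  [0,0,-2.5],
  [0,0,-1.1],
  [0,0,0],
], roll=[0,0,0,0,0])

```text
clock: 11.6
tcp_pos: [0.4597, 0.2229, 0.0832]
ee_rot: [0.002, 0.989, 0.149, -0.001]
wrist_force: [0.4, 0.1, 0.5]
grip_width: 0.0881
```

Request:
send_rows([
  [0,0,0],
  [0,0,0],
], roll=[0,0])

```text
clock: 11.85
tcp_pos: [0.4602, 0.2236, 0.084]
ee_rot: [0.001, 0.989, 0.149, -0.0]
wrist_force: [-0.4, -0.4, 0.5]
grip_width: 0.088
```

Request:
send_rows([
  [0,0,0],
  [0,0,0],
  [0,0,0],
  [0,0,0],
  [0,0,0],
], roll=[0,0,0,0,0], hand=1, grip_force=55)

```text
clock: 12.48
tcp_pos: [0.4596, 0.2234, 0.0831]
ee_rot: [0.001, 0.989, 0.149, -0.001]
wrist_force: [-0.5, 0.2, 0.2]
grip_width: 0.0404
```

Request:
send_rows([
  [0,0,0],
  [0,0,0],
  [0,0,0],
], roll=[0,0,0])

```text
clock: 12.85
tcp_pos: [0.4605, 0.2237, 0.0832]
ee_rot: [0.001, 0.989, 0.149, -0.0]
wrist_force: [3.3, 0.4, -2.1]
grip_width: 0.0283
```

Request:
send_rows([
  [0,0,0.3],
  [0,0,0.3],
  [0,0,0],
], roll=[0,0,0])

```text
clock: 13.22
tcp_pos: [0.4605, 0.2237, 0.0889]
ee_rot: [0.001, 0.989, 0.149, -0.001]
wrist_force: [6.2, 2.0, -8.2]
grip_width: 0.0278
```

The spring is pulling at 8 N, so the grip holds. I continue up to the stop.

Request:
send_rows([
  [0,0,0.3],
  [0,0,0.3],
  [0,0,0.3],
  [0,0,0.2],
  [0,0,0],
], roll=[0,0,0,0,0])

```text
clock: 13.85
tcp_pos: [0.4605, 0.2237, 0.0995]
ee_rot: [0.001, 0.989, 0.149, -0.001]
wrist_force: [5.9, 2.3, -12.1]
grip_width: 0.0282
```

Request:
send_rows([
  [0,0,0.2],
  [0,0,0.1],
  [0,0,0],
], roll=[0,0,0])

```text
clock: 14.22
tcp_pos: [0.4605, 0.2237, 0.1023]
ee_rot: [0.001, 0.989, 0.149, -0.001]
wrist_force: [6.4, 1.8, -12.6]
grip_width: 0.0286
```

Request:
send_rows([
  [0,0,0.1],
  [0,0,0],
], roll=[0,0])

```text
clock: 14.48
tcp_pos: [0.4604, 0.2237, 0.1032]
ee_rot: [0.001, 0.989, 0.149, -0.001]
wrist_force: [6.5, 2.1, -13.9]
grip_width: 0.0284
```

Request:
send_rows([
  [0,0,0.1],
  [0,0,0],
], roll=[0,0])

```text
clock: 14.72
tcp_pos: [0.4605, 0.2237, 0.1034]
ee_rot: [0.001, 0.989, 0.149, -0.001]
wrist_force: [7.1, 3.0, -22.8]
grip_width: 0.0279
```

The stop is reached: the force jumps from 14 to 23 N and the z travel stalls at 20 mm. I hold still and check by camera.

Request:
send_rows([
  [0,0,0],
  [0,0,0],
  [0,0,0],
  [0,0,0],
  [0,0,0],
], roll=[0,0,0,0,0])

```text
clock: 15.35
tcp_pos: [0.4605, 0.2237, 0.1033]
ee_rot: [0.001, 0.989, 0.149, -0.001]
wrist_force: [8.1, 3.8, -23.3]
grip_width: 0.0286
```

```bash
python3 -c "from chk import *;chk('k2')"
```

```text
15.45 [0.46044414 0.22368799 0.10333517] 0.028230316336776258 [  7.59398782   3.00401773 -22.94970149]
saddle top 191 ((3.105548858642578, -2.9421920776367188), (44.200279235839844, 61.922637939453125), 87.47386169433594) 96.04144284442317
tilt deg [0.23 1.65]
knob 56 67.22191009367006 -2.0451512826369287 ztop [113.65320399 128.21535395 132.49791298]
```

View pics/k2c.png

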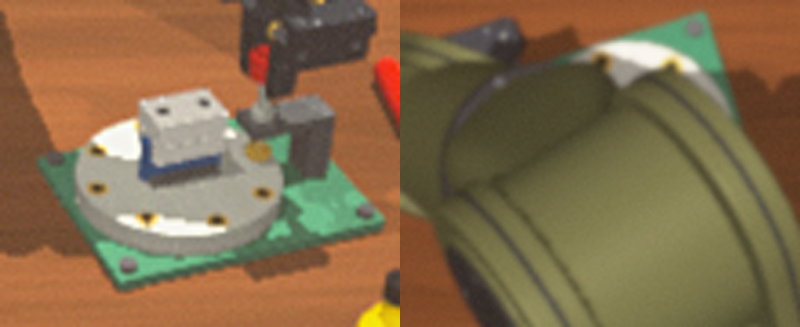

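The picture shows the knob raised and gripped (left crop about 260,65), with its top at about 132 mm against 112 mm home, so it is 20 mm up. The plunger tip is out of the seat and the saddle is unchanged on the rib.

```bash
python3 -c "
from bench import robot
print(robot.hand_in())"
```

```text
the job is handed in; nothing more can be done
None
```

I set the 60 x 40 x 38 mm insert on the rib and released it while the plunger was still home. Then I pulled the red knob up to its stop and handed the job in at about 15.5 s, still gripping it.

- **Insert:** In the top camera after release, its top was at about 95–96 mm (96 expected). It was centred within about 0.5 mm along the rib and level within about 0.5°. The scene camera, at the end, showed it unmoved.
- **Plunger:** The tool rose 20 mm. The pull rose to 14 N, then jumped to 23 N at the stop and stayed there. The camera put the knob's top at about 132 mm, against 112 mm when home.
- **What disagreed:**
  - The scene camera gave offsets of about 2–3 mm and an apparent tilt of up to 1.7°. It sees the insert's side faces as well as its top and is only calibrated to about 2 mm, so I trusted the top view.
  - The gripper opening on the 30 mm knob read about 28 mm, and there was a steady side force of about 8 N. The grip showed no slip.
- **Not checked:** I took no final measurement of the other bench items. In the later pictures I saw nothing disturbed near the fixture.

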